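Tilt the pine batten out of the stock bin

TASK

Take the pine batten out of the green stock bin: raise its free end over the little wooden stop in front of it, draw it out through its slot, and lay it flat and lengthwise on the grey sawing board, wholly on the board's clear bed. Leave the aluminium bar in the bin where it lies.

Things in the scene. Friction and masses are not known exactly. Their poses are not given: they have to be found in the camera images.
- batten_centre (a point): centre of the pine batten, a pale wooden bar 32 wide x 200 long x 19 mm thick, about 60 g, loose. The point's y axis runs along its length towards the free end, z up through its thickness (underside 9.5 mm below the point). It lies in one of the bin's two lanes, about 88 to 92 mm of it sticking out in front of the bin's wall.
- alu_centre (a point): centre of the aluminium bar, plain silver grey, 25 x 200 x 19 mm, about 200 g, axes as for the batten; it lies in the other lane and stays there.
- stock_bin: the fixed stock bin: a green roofed box 120 (x) x 190 (y) mm on a 20 mm grey base; origin at the centre of its underside, on the worktop; its -x side is the front, out of which the bars stick. Two lanes along x, at y = +45 and -45 mm, floor 20 mm up. The roof's underside is 33 mm above the lane floor at the rear wall (inner face x = 54 mm), 52 mm at the front: a bar comes out only through its slot.
- bin_front (a point): middle of the bin's front wall, on its outer face (60 mm ahead of the bin's origin), at the height of the lane floor; axes as the bin's. The wall's top (roof edge) is 57 mm above this point. Each lane has a slot in it, 46 mm wide, from the lane floor to 46 mm above it. The bars' tails lie about 110 mm behind this face.
- bin_stops (a point): midway between the two wooden stops, at their top and inner face, 97 mm ahead of the bin's front wall; axes as the bin's. Each lane's floor runs out as a tongue 24 mm wide, narrower than the bars, to a fixed stop 10 mm long (x), 24 mm wide, 15 mm above the lane floor. Level, a bar cannot pass it: tilt it 6 to 11 degrees about its rear end and draw it out along its slope, at least 115 mm.
- saw_board: the sawing board, fixed: a light grey laminated board 290 (x) x 110 (y) x 15 mm on the worktop, origin at the centre of its underside, x along its length. A dark wooden stop 20 mm long and 22 mm high stands across its +x end, the end away from the robot.
- board_bed (a point): centre of the board's clear bed, on its upper face, 15 mm above the worktop; axes as the board's. The bed is 270 mm long (x) and 110 mm wide (y). The batten's centre belongs above this point.
Things that resemble listed ones, but are neither listed nor needed, are in the scene too. Leave any pink look-alike of the part that bears batten_centre alone.

How it is judged (in metres and radians):
On the way:
1. the free end of the batten is raised (tilted at least 3 degrees) while its tail is still in the bin (angle between batten_centre's own y axis and vertical below 1.518 rad and x of batten_centre in the frame of bin_front between -0.06 and 0.03 m), for 0.05 s.
At the end, for the whole second after the job is handed in: The batten lies flat (within 6 degrees) and at rest on the sawing board, its length within 17 degrees of the board's length, its centre within 37 mm along and 40 mm across of the middle of the clear bed; the aluminium bar is within 25 mm of where it began (x of batten_centre in the frame of board_bed between -0.037 and 0.037 m and y of batten_centre in the frame of board_bed between -0.04 and 0.04 m and z of batten_centre in the frame of board_bed between 0.006 and 0.014 m and angle between the y axis of batten_centre and the x axis of board_bed, either way round below 0.3 rad and angle between the z axis of batten_centre and the z axis of board_bed, either way round below 0.1 rad and linear speed of batten below 0.02 m/s and distance of alu_centre from where it was at the start of the episode below 0.025 m); the robot touches nothing.
It also fails if it takes over 40 s, if anything falls off the work surface, if the arm or the gripper's body presses on something with over 40 N, if the wrist force passes 120 N, or if a joint passes its speed limit or range.

ROBOT

A 6-joint arm with a two-finger parallel gripper is mounted at the origin on a cart in front of the work surface, level with it; the furniture and walls round the work are solid. World frame = base frame: x ahead of the robot, y to its left, z up, the work surface at z = 0. Lengths are in m, angles in degrees, forces in N, time in s.
With the tool pointing down it reaches from about 0.325 to 0.85 m from the base axis. Payload 15.5 kg.
Tool frame: the origin (TCP) lies on the mounting face of the last link; the fingertips stand 191 mm ahead of it and the grasp point (between the pads) lies 172 mm ahead of it; z points along the fingers, y is the direction in which the jaws open and shut (so a half turn about z gives the same grasp; the last joint's range is limited). The gripper opens to 91 mm and grips with 3 to 60 N. Pads are 32 mm wide; open, the fingers measure 118 mm over their backs; the gripper's body (76 mm by 178 mm) begins 60 mm behind the grasp point.
Start: joints at [65.117, 28.281, 77.091, -0, 74.628, -5.472], TCP at [0.208, 0.589, 0.405] pointing down, gripper open.
Joint ranges: [-166.48, 166.48], [-47.26, 123.95], [12.59, 153.08], [-70.14, 250.14], [6.76, 159.57], [-176.63, 176.63]. Speed limits (degrees/s): [108.29, 108.29, 147.25, 172.46, 172.46, 172.46].

INTERFACE

Orientations are given as [roll, pitch, yaw] about the fixed x, y, z axes, in that order (R = Rz(yaw) Ry(pitch) Rx(roll)).
In Python, from plant import observe, imaging, ctrl, models gives the robot as it stands.
- The arm moves only by the shell command python3 -m creep 'ROWS' [FORCE]. ROWS is JSON, a list of rows, each an object of numbers: "x", "y", "z": the shift along the tool's x, y, z as a fraction of full scale; "wx", "wy", "wz": the turn, a rotation vector about the tool's x, y, z as a fraction of full scale; "claw": the closure, from -1 (fully open) to 1 (shut). A call has 1 to 12 rows; each row is the pose to reach, as a shift and turn from the pose commanded when the call began, along the tool's axes at that moment, turning the shorter way round; what a row does not reach only later rows make up. Full scale, the value 1, is 0.1 m for a shift and 180 degrees for a turn. A row lasts 1/12 s, in which the tool goes at most 41.7 mm and 7.16 degrees, less where a joint would pass 70% of its speed; a pose out of reach is approached as far as the arm can. A call with a number of a shift or a turn outside -1 to 1 is refused whole. A call with a gripper value outside its range is refused whole. The fingers move at their own pace and stop on an object; FORCE is the grip in N (left out, the last holds). Time passes only in rows, so rows that repeat a pose let the fingers close. It gives the time, the measured TCP pose, the force and the opening at its end, in the units of the state.
- observe(): the state, without advancing time (a new reading comes with each control period).
- imaging.grab_frame(name): name is "scene" or "top" or "wrist"; returns a dict with "pixels" (384x512x3 uint8, blue, green, red), "K" (3x3 intrinsics, pixels), "D" ([k1, k2, p1, p2, k3] as OpenCV has them; the pictures are not rectified), "extrinsics" (4x4, takes a point from world to camera coordinates). Camera axes: x right, y down, z forward; pixel columns grow to the right and rows downward; lengths in m; the calibration is good to about 2 mm. A picture is of the moment at which its call begins. There is no depth.
- ctrl.hand_in(): hands the job in, once; it reports no verdict.
Trained networks look in the newest picture that a camera, given by its name, has taken for a name from the list of things; names that differ only in an ending like _2 or _b are one class to them, and where a whole thing is asked for, a point or a joint stands for the part that bears it (a point fixed in the world has none). Each returns a list of dicts, best first, with "conf" (0 to 1); they miss things now and then, are a little off and sometimes report something else, mostly with a low value. They report only what shows in the picture. A call takes as long as a camera call. They do not tell look-alikes from the thing itself.
- models.find_in(camera, query): "extent" ([centre column, centre row, width, height] in pixels, round what is visible of it).
- models.regions_of(camera, query): "region" (384x512 bool, what is visible of it) and "extent" ([centre column, centre row, width, height] in pixels, round what is visible of it).
The state is a dict: "time": time; "joint_positions": joint angles; "joint_vel": joint speeds; "tau": joint torques, N m; "tcp_pos": TCP position; "eef_rot": TCP orientation; "ft_force": force on the tool from outside, world axes, zero at the start; "wrist_torque": the same for the moment, N m; "finger_gap": opening from 0.0 (shut) to 1.0 (fully open).
Only numpy, scipy, OpenCV 4.12 (cv2) and the standard library are available. Lean on these libraries where they do the work, as an engineer would, in place of code of your own. Each camera call takes 0.05 s, during which the arm holds its last target.

## Working session

There is one attempt and no reset: what is moved stays moved. The work goes in short steps, Python scripts to look and compute and a shell command to move; the robot and the scene stay as the last step left them, time stands still between calls to the robot, and variables do not carry over. Pictures are saved under pics/ and viewed, and the job is handed in when it is done.

```bash
ls; mkdir -p pics
python3 - <<'E'
from plant import observe, imaging, ctrl, models
import cv2
print(observe())
for c in ["scene","top","wrist"]:
    f=imaging.grab_frame(c); cv2.imwrite(f"pics/{c}0.png",f["pixels"])
    print(c,f["K"],f["D"],f["extrinsics"])
    for q in ["batten_centre","alu_centre","stock_bin","saw_board"]:
        print(q,[(round(d["conf"],2),[round(float(v)) for v in d["extent"]]) for d in models.find_in(c,q)])
E
```

```text
pics
{'time': 0.0, 'joint_positions': array([ 6.51162554e+01,  2.83154464e+01,  7.71298177e+01,  3.09639654e-04,
        7.46283004e+01, -5.47172834e+00]), 'joint_vel': array([-0.06347316,  0.03362903, -0.0176204 , -0.01031947,  0.01300618,
       -0.07947571]), 'tau': array([-1.93904416e-03, -8.78822279e+01, -3.81850469e+01,  7.04123662e-02,
        5.33934077e-02, -8.59135594e-05]), 'tcp_pos': array([0.20765159, 0.58932382, 0.40411613]), 'eef_rot': array([-1.79926799e+02, -7.31180438e-03,  1.60587897e+02]), 'ft_force': array([ 0.64534331, -0.18120213, -1.18975087]), 'wrist_torque': array([ 0.01599864, -0.02026009,  0.01445859]), 'finger_gap': 0.9967131168863353}
scene [[462.72620391   0.         250.45817594]
 [  0.         462.72620391 188.27995746]
 [  0.           0.           1.        ]] [-0.05346875  0.          0.          0.          0.        ] [[ 0.84238687 -0.53886658 -0.00267701 -0.37242812]
 [-0.27423809 -0.42441762 -0.86293867  0.24884105]
 [ 0.46387264  0.72766235 -0.50530157  0.61617575]
 [ 0.          0.          0.          1.        ]]
batten_centre [(0.8, [241, 
[... 657 characters left out ...]
entre [(0.9, [177, 157, 10, 42]), (0.79, [232, 272, 54, 74])]
alu_centre [(0.67, [214, 158, 8, 36])]
stock_bin [(0.93, [196, 137, 77, 93])]
saw_board [(0.91, [310, 171, 50, 116])]
wrist [[287.39169413   0.         258.4404543 ]
 [  0.         287.39169413 191.62980963]
 [  0.           0.           1.        ]] [-0.07371501  0.          0.          0.          0.        ] [[ 3.32072668e-01  9.43253773e-01  2.51589957e-04 -6.24912850e-01]
 [ 9.12525903e-01 -3.21322418e-01  2.53077814e-01 -2.84975981e-02]
 [ 2.38797444e-01 -8.38106426e-02 -9.67445893e-01  3.90733920e-01]
 [ 0.00000000e+00  0.00000000e+00  0.00000000e+00  1.00000000e+00]]
batten_centre []
alu_centre []
stock_bin []
saw_board []
```

View pics/scene0.png

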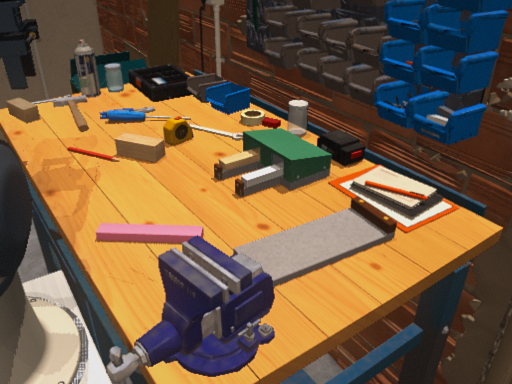

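View pics/top0.png

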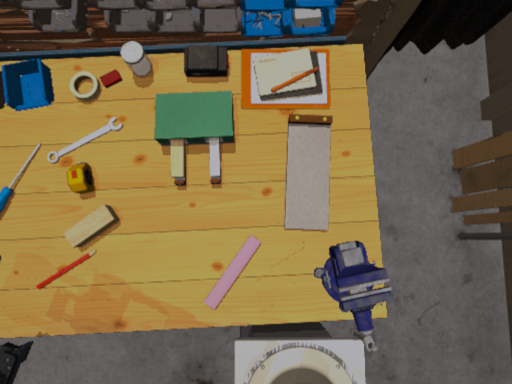

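View pics/wrist0.png

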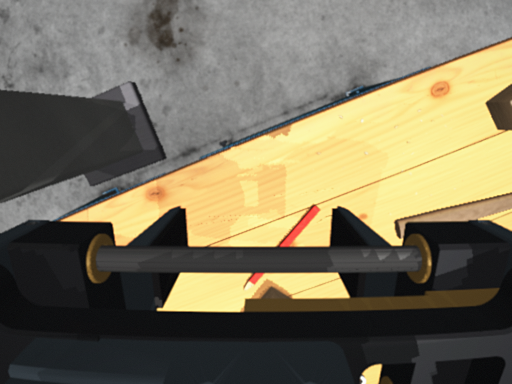

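Run:
```python
import cv2
a=cv2.imread("pics/top0.png")
cv2.imwrite("pics/topz.png",cv2.resize(a[80:240,140:350],None,fx=3.7,fy=3.7,interpolation=cv2.INTER_CUBIC))
a=cv2.imread("pics/scene0.png")
cv2.imwrite("pics/scenez.png",cv2.resize(a[110:220,190:350],None,fx=5,fy=5,interpolation=cv2.INTER_CUBIC))
```

```text
(no output)
```

View pics/topz.png

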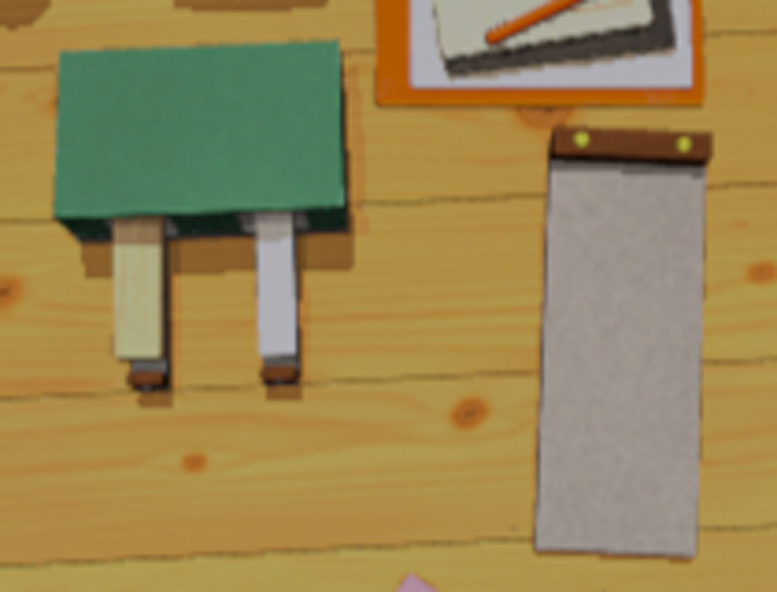

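View pics/scenez.png

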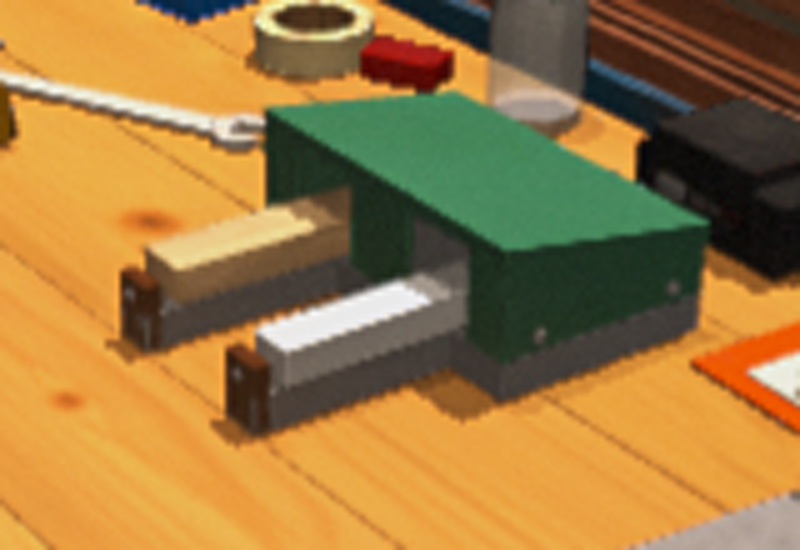

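The top view shows the batten in the left lane, about columns 171–184 and rows 139–176. The aluminium bar is in the right lane. The board is at columns 285–330, rows 123–230. The pink bar at (232,272) is a look-alike.

```bash
cat > h.py <<'E'
import numpy as np, cv2
from plant import observe, imaging, ctrl, models
def toworld(f,px,z):
    u=cv2.undistortPoints(np.array(px,float).reshape(-1,1,2),f["K"],np.array(f["D"])).reshape(-1,2)
    E=np.array(f["extrinsics"]);R=E[:3,:3];t=E[:3,3];c=-R.T@t
    d=np.c_[u,np.ones(len(u))]@R
    return c+d*((z-c[2])/d[:,2])[:,None]
def proj(f,P):
    E=np.array(f["extrinsics"]);r,_=cv2.Rodrigues(E[:3,:3])
    return cv2.projectPoints(np.array(P,float).reshape(-1,1,3),r,E[:3,3],f["K"],np.array(f["D"]))[0].reshape(-1,2)
E
python3 - <<'E'
from h import *
np.set_printoptions(precision=4,suppress=True)
f=imaging.grab_frame("top")
Z=lambda L:[(140+(a+.5)/3.7-.5,80+(b+.5)/3.7-.5) for a,b in L]
print("batten",toworld(f,Z([(115,357),(163,357),(163,225),(112,225)]),.039))
print("alu",toworld(f,Z([(259,355),(296,355),(293,213),(256,213)]),.039))
print("roof front",toworld(f,Z([(57,215),(345,207)]),.077))
print("stops inner",toworld(f,Z([(131,372),(167,372),(264,368),(299,368)]),.035))
b=toworld(f,Z([(552,160),(705,166),(697,556),(536,550)]),.015);print("board",b,b.mean(0),np.linalg.norm(b-np.roll(b,1,0),axis=1))
for c in ["top","scene"]:
    f=imaging.grab_frame(c)
    for q in ["batten_centre","saw_board","alu_centre","stock_bin"]:
        for d in models.regions_of(c,q):
            m=d["region"].astype(np.uint8);r=cv2.minAreaRect(cv2.findNonZero(m));p=cv2.boxPoints(r)
            zz={"batten_centre":.039,"alu_centre":.039,"saw_board":.015,"stock_bin":.077}[q]
            print(c,q,round(d["conf"],2),d["extent"]); 
            if c=="top":print(toworld(f,p,zz)[:,:2].tolist())
E
```

```text
batten [[0.5518 0.3145 0.039 ]
 [0.5516 0.2822 0.039 ]
 [0.6423 0.2836 0.039 ]
 [0.6426 0.3182 0.039 ]]
alu [[0.5525 0.2178 0.039 ]
 [0.5523 0.1929 0.039 ]
 [0.65   0.1953 0.039 ]
 [0.6502 0.2204 0.039 ]]
roof front [[0.6397 0.3456 0.077 ]
 [0.6437 0.1578 0.077 ]]
stops inner [[0.5422 0.3044 0.035 ]
 [0.542  0.2802 0.035 ]
 [0.5443 0.2148 0.035 ]
 [0.5441 0.1912 0.035 ]]
board [[ 0.6931  0.0164  0.015 ]
 [ 0.6879 -0.0906  0.015 ]
 [ 0.4165 -0.077   0.015 ]
 [ 0.4213  0.032   0.015 ]] [ 0.5547 -0.0298  0.015 ] [0.2722 0.107  0.2718 0.109 ]
top batten_centre 0.88 [175.2, 156.9, 13.1, 41.3]
[[0.648875349391434, 0.3180812931995825], [0.6486019820992743, 0.2803549347078662], [0.5493757000186761, 0.2789557930737934], [0.5496441197406045, 0.3162292654531416]]
top batten_centre 0.74 [232.8, 272.4, 52.3, 73.1]
[[0.2493740249464, 0.23250150504529954], [0.41015091756735056, 0.11752576536366509], [0.38989292740648895, 0.08889551869133121], [0.2299330254834608, 0.2041602074253671]]
top batten_centre 0.51 [308.4, 174.0, 47.8, 115.8]
[[0.42111433375569624, 0.037775722774801804], [0.7114058835330741
[... 320 characters left out ...]
9830817814507]]
top alu_centre 0.78 [214.6, 157.4, 8.3, 38.1]
[[0.6507136472466505, 0.220817820408763], [0.6514771091000287, 0.1947088704166846], [0.5514748478521359, 0.1908491578469081], [0.5507291225210041, 0.21664274609599407]]
top stock_bin 0.67 [197.5, 136.8, 80.4, 95.0]
[[0.7517572360198337, 0.35504277621853314], [0.7586079863151957, 0.15952890558940275], [0.5286978275036707, 0.15056229428978526], [0.5222371134378666, 0.3405218046842457]]
scene batten_centre 0.72 [149.2, 231.1, 106.7, 14.5]
scene batten_centre 0.63 [239.8, 159.2, 37.9, 24.5]
scene saw_board 0.95 [314.6, 240.7, 161.4, 90.0]
scene alu_centre 0.94 [260.6, 174.3, 49.5, 26.5]
scene stock_bin 0.85 [275.7, 163.4, 122.2, 69.3]
```

```bash
cat >> h.py <<'E'
def box(c,yaw,L,W,z0,z1):
    a=np.radians(yaw);ux=np.array([np.cos(a),np.sin(a),0]);uy=np.array([-np.sin(a),np.cos(a),0])
    return [np.array([c[0],c[1],z])+sx*L/2*ux+sy*W/2*uy for z in(z0,z1) for sx,sy in((-1,-1),(1,-1),(1,1),(-1,1))]
def draw(f,img,P,s,off,col):
    q=(proj(f,P)-off+.5)*s-.5;q=np.round(q).astype(int)
    for i in range(4):
        for a,b in((i,(i+1)%4),(i+4,(i+1)%4+4),(i,i+4)):cv2.line(img,tuple(map(int,q[a])),tuple(map(int,q[b])),col,1)
def goto(p,rpy):
    """fractions for creep from measured pose to TCP p, rpy(deg)"""
    from scipy.spatial.transform import Rotation as R
    o=observe();R0=R.from_euler("xyz",o["eef_rot"],degrees=True);R1=R.from_euler("xyz",rpy,degrees=True)
    d=R0.inv().apply(np.array(p)-o["tcp_pos"])/.1
    w=np.degrees((R0.inv()*R1).as_rotvec())/180
    print("shift",d.round(4),"turn",w.round(4))
E
python3 - <<'E'
from h import *
bc=(.651,.2995); 
for c,off,s,sz in(("top",(140,80),3.7,(210,160)),("scene",(190,110),4,(200,150))):
    f=imaging.grab_frame(c);a=f["pixels"][off[1]:off[1]+sz[1],off[0]:off[0]+sz[0]]
    a=cv2.resize(a,None,fx=s,fy=s,interpolation=cv2.INTER_CUBIC)
    draw(f,a,box((.6515,.3005),1.5,.2,.032,.02,.039),s,np.array(off),(0,0,255))
    draw(f,a,box((.701,.2515),1.3,.12,.19,0,.02),s,np.array(off),(255,0,0))
    y=np.radians(1.3)
    for sy in(.045,-.045):
        cx=.641-.102; draw(f,a,box((.701-.162*np.cos(y)-sy*np.sin(y),.2515-.162*np.sin(y)+sy*np.cos(y)),1.3,.010,.024,.02,.035),s,np.array(off),(255,0,255))
    draw(f,a,box((.5547,-.0298),-3,.27,.11,0,.015),s,np.array(off),(0,255,255))
    cv2.imwrite(f"pics/ov_{c}.png",a)
E
```

```text
(no output)
```

View pics/ov_top.png

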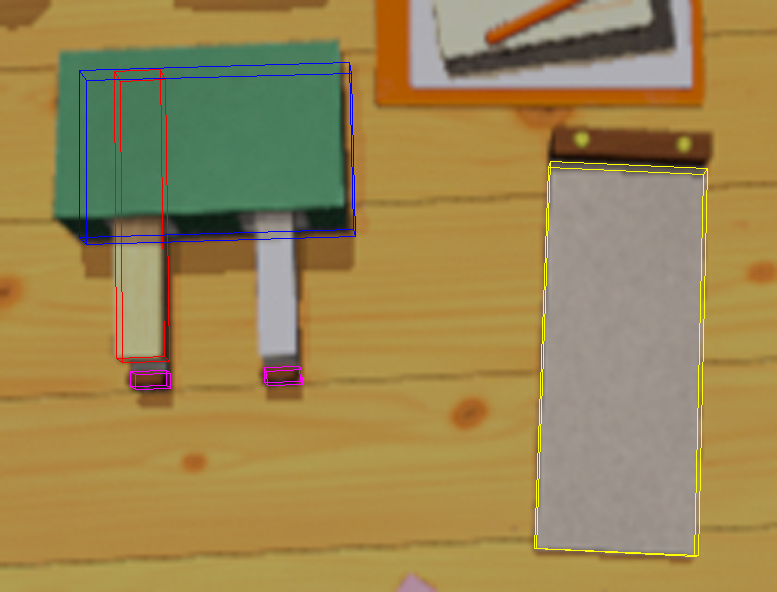

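View pics/ov_scene.png

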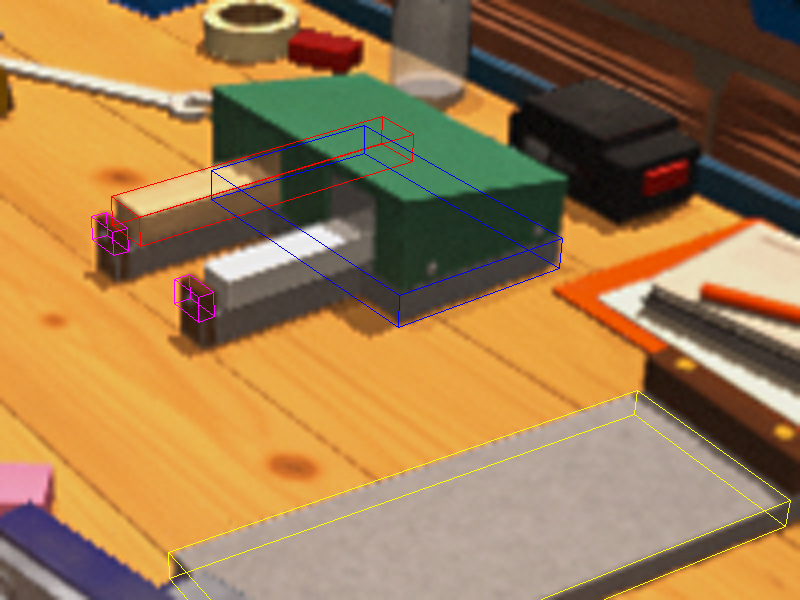

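Run:
```python
from h import *
goto([.585,.299,.404],[180,0,-178.5]); goto([.585,.299,.29],[180,0,-178.5])
```

```text
shift [-4.5238 -1.4857  0.0072] turn [-0.     -0.     -0.1162]
shift [-4.5238 -1.4856  1.1472] turn [-0.     -0.     -0.1162]
```

```bash
python3 -m creep '[{"x":-0.45,"y":-0.15,"z":0,"wz":-0.03,"claw":-0.3},{"x":-0.9,"y":-0.3,"z":0,"wz":-0.06,"claw":-0.3},{"x":-0.9,"y":-0.3,"z":0,"wz":-0.116,"claw":-0.3},{"x":-0.9,"y":-0.3,"z":0,"wz":-0.116,"claw":-0.3}]' 20
python3 - <<'E'
from h import *
goto([.585,.299,.29],[180,0,-178.5])
E
```

```text
shift [-4.5238 -1.4856  1.1472] turn [-0.     -0.     -0.1162]invalid input at $[0]: expected keys x, y, z, wx, wy, wz, claw
```

```bash
python3 -m creep '[{"x":-0.45,"y":-0.15,"z":0,"wx":0,"wy":0,"wz":-0.03,"claw":-0.3},{"x":-0.9,"y":-0.3,"z":0,"wx":0,"wy":0,"wz":-0.06,"claw":-0.3},{"x":-0.9,"y":-0.3,"z":0,"wx":0,"wy":0,"wz":-0.116,"claw":-0.3},{"x":-0.9,"y":-0.3,"z":0,"wx":0,"wy":0,"wz":-0.116,"claw":-0.3}]' 20
python3 - <<'E'
from h import *
goto([.585,.299,.29],[180,0,-178.5])
E
```

```text
time: 1.73
tcp_pos: [0.285, 0.5295, 0.4048]
eef_rot: [-180.0, 0.0, -178.3]
ft_force: [-1.0, 0.9, 0.4]
finger_gap: 0.735
shift [-2.9279 -2.3936  1.1509] turn [-0.0002  0.0002  0.0013]
```

```bash
python3 -m creep '[{"x":-0.4,"y":-0.35,"z":0.1,"wx":0,"wy":0,"wz":0,"claw":-0.3},{"x":-0.8,"y":-0.7,"z":0.2,"wx":0,"wy":0,"wz":0,"claw":-0.3},{"x":-1,"y":-0.85,"z":0.2,"wx":0,"wy":0,"wz":0,"claw":-0.3},{"x":-1,"y":-0.85,"z":0.2,"wx":0,"wy":0,"wz":0,"claw":-0.3}]'
python3 -m creep '[{"x":-0.4,"y":-0.35,"z":0.1,"wx":0,"wy":0,"wz":0,"claw":-0.3},{"x":-0.8,"y":-0.7,"z":0.2,"wx":0,"wy":0,"wz":0,"claw":-0.3},{"x":-1,"y":-0.85,"z":0.2,"wx":0,"wy":0,"wz":0,"claw":-0.3},{"x":-1,"y":-0.85,"z":0.2,"wx":0,"wy":0,"wz":0,"claw":-0.3}]'
python3 - <<'E'
from h import *
goto([.585,.299,.29],[180,0,-178.5])
E
```

```text
time: 2.07
tcp_pos: [0.3885, 0.4456, 0.384]
eef_rot: [-179.9, 0.0, -178.7]
ft_force: [-0.1, -1.0, -0.2]
finger_gap: 0.653
time: 2.4
tcp_pos: [0.4909, 0.3629, 0.364]
eef_rot: [-179.9, 0.1, -178.7]
ft_force: [0.2, -0.5, -0.2]
finger_gap: 0.651
shift [-0.9259 -0.6596  0.7416] turn [-0.0004  0.0003 -0.0012]
```

```bash
python3 -m creep '[{"x":-0.4,"y":-0.3,"z":0.3,"wx":0,"wy":0,"wz":0,"claw":-0.3},{"x":-0.8,"y":-0.6,"z":0.6,"wx":0,"wy":0,"wz":0,"claw":-0.3},{"x":-0.926,"y":-0.66,"z":0.74,"wx":0,"wy":0,"wz":0,"claw":-0.3},{"x":-0.926,"y":-0.66,"z":0.74,"wx":0,"wy":0,"wz":0,"claw":-0.3}]'
python3 - <<'E'
from h import *
goto([.585,.299,.2145],[180,0,-178.5])
for c,off,s,sz in(("top",(140,80),3.7,(210,160)),("scene",(190,110),4,(200,150))):
    f=imaging.grab_frame(c);a=f["pixels"][off[1]:off[1]+sz[1],off[0]:off[0]+sz[0]]
    a=cv2.resize(a,None,fx=s,fy=s,interpolation=cv2.INTER_CUBIC)
    cv2.imwrite(f"pics/ap_{c}.png",a)
cv2.imwrite("pics/ap_w.png",imaging.grab_frame("wrist")["pixels"])
E
```

```text
time: 2.73
tcp_pos: [0.584, 0.2998, 0.2873]
eef_rot: [-179.9, -0.1, -178.7]
ft_force: [-1.2, -1.4, -0.5]
finger_gap: 0.65
shift [-0.0111 -0.0067  0.7278] turn [-0.0005 -0.0006 -0.001 ]
```

View pics/ap_w.png

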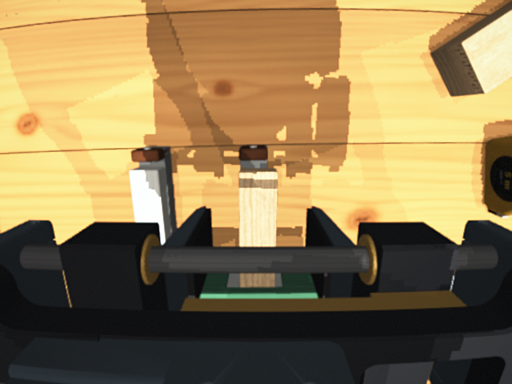

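View pics/ap_scene.png

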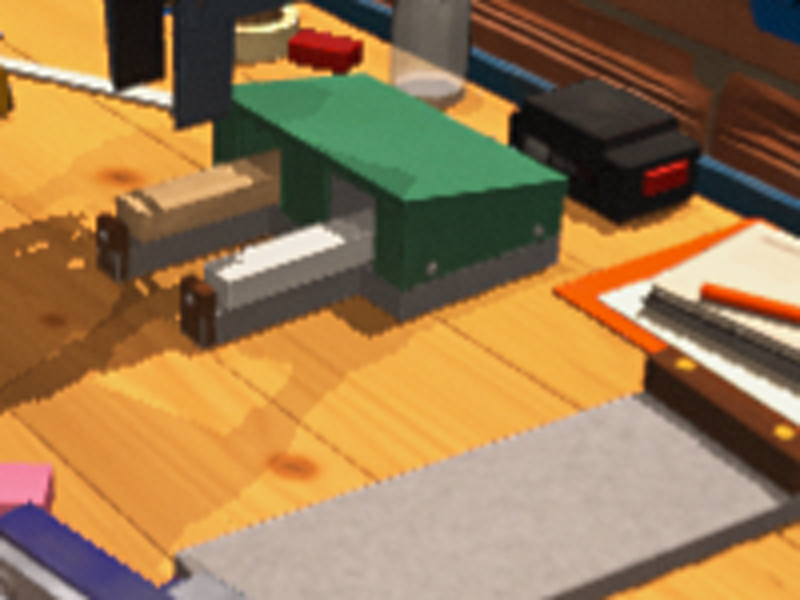

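The wrist view has the batten (columns 240–277) centred between the fingers (columns 210 and 308), clear of the aluminium bar. I'm going down and gripping.

```bash
python3 -m creep '[{"x":-0.01,"y":-0.006,"z":0.3,"wx":0,"wy":0,"wz":0,"claw":-0.3},{"x":-0.01,"y":-0.006,"z":0.55,"wx":0,"wy":0,"wz":0,"claw":-0.3},{"x":-0.01,"y":-0.006,"z":0.68,"wx":0,"wy":0,"wz":0,"claw":-0.3},{"x":-0.01,"y":-0.006,"z":0.728,"wx":0,"wy":0,"wz":0,"claw":-0.3},{"x":-0.01,"y":-0.006,"z":0.728,"wx":0,"wy":0,"wz":0,"claw":-0.3}]'
python3 -m creep '[{"x":0,"y":0,"z":0,"wx":0,"wy":0,"wz":0,"claw":1},{"x":0,"y":0,"z":0,"wx":0,"wy":0,"wz":0,"claw":1},{"x":0,"y":0,"z":0,"wx":0,"wy":0,"wz":0,"claw":1},{"x":0,"y":0,"z":0,"wx":0,"wy":0,"wz":0,"claw":1},{"x":0,"y":0,"z":0,"wx":0,"wy":0,"wz":0,"claw":1},{"x":0,"y":0,"z":0,"wx":0,"wy":0,"wz":0,"claw":1},{"x":0,"y":0,"z":0,"wx":0,"wy":0,"wz":0,"claw":1},{"x":0,"y":0,"z":0,"wx":0,"wy":0,"wz":0,"claw":1}]' 30
python3 - <<'E'
from h import *
o=observe();print(o["tcp_pos"],o["eef_rot"],o["finger_gap"]*91)
cv2.imwrite("pics/gr_w.png",imaging.grab_frame("wrist")["pixels"])
E
```

```text
time: 3.3
tcp_pos: [0.5816, 0.3029, 0.2179]
eef_rot: [-180.0, -0.1, -178.5]
ft_force: [-0.3, -0.3, 0.2]
finger_gap: 0.649
time: 3.97
tcp_pos: [0.5824, 0.3023, 0.2188]
eef_rot: [180.0, 0.1, -178.5]
ft_force: [-1.0, -0.2, 7.9]
finger_gap: 0.352
[0.58239842 0.30233685 0.21876141] [ 1.79977950e+02  5.81288075e-02 -1.78530711e+02] 32.02880147619685
```

View pics/gr_w.png

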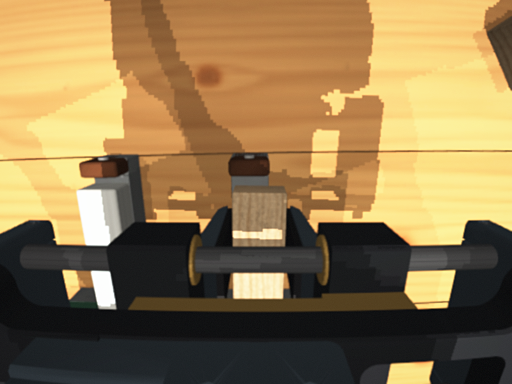

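```bash
python3 -m creep '[{"x":0,"y":0,"z":-0.01,"wx":0,"wy":0,"wz":0,"claw":1},{"x":-0.074,"y":-0.01,"z":-0.07,"wx":0,"wy":0.0117,"wz":0,"claw":1},{"x":-0.074,"y":-0.01,"z":-0.07,"wx":0,"wy":0.0117,"wz":0,"claw":1},{"x":-0.152,"y":-0.02,"z":-0.135,"wx":0,"wy":0.0236,"wz":0,"claw":1},{"x":-0.152,"y":-0.02,"z":-0.135,"wx":0,"wy":0.0236,"wz":0,"claw":1},{"x":-0.152,"y":-0.03,"z":-0.135,"wx":0,"wy":0.0236,"wz":0,"claw":1}]' 40
python3 - <<'E'
from h import *
off,s,sz=(170,100),5,(150,110)
f=imaging.grab_frame("scene");a=f["pixels"][off[1]:off[1]+sz[1],off[0]:off[0]+sz[0]]
cv2.imwrite("pics/t1.png",cv2.resize(a,None,fx=s,fy=s,interpolation=cv2.INTER_CUBIC))
cv2.imwrite("pics/t1w.png",imaging.grab_frame("wrist")["pixels"])
print(observe()["tcp_pos"],observe()["ft_force"],observe()["eef_rot"])
E
```

```text
time: 4.52
tcp_pos: [0.5976, 0.2996, 0.2313]
eef_rot: [180.0, -4.1, -178.6]
ft_force: [-0.1, -0.2, -0.3]
finger_gap: 0.349
[0.59705701 0.29948456 0.23097969] [ 0.27540765 -0.10306169 -1.1101948 ] [-179.98397777   -4.20128002 -178.54121928]
```

View pics/t1.png

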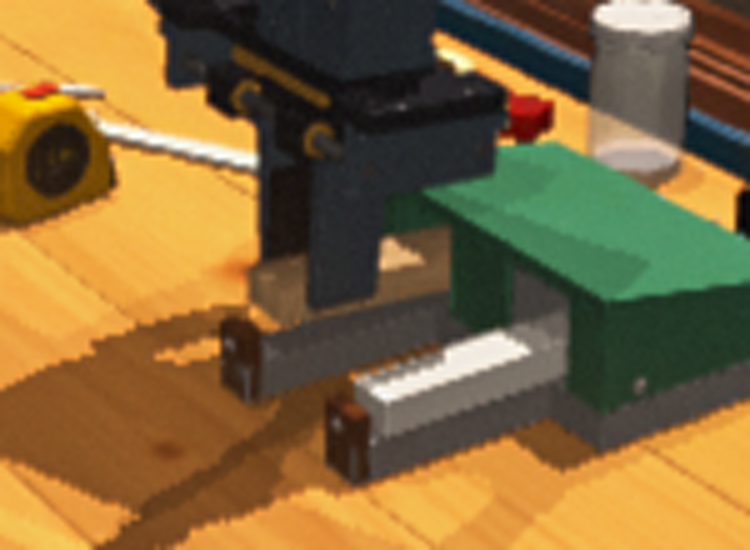

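View pics/t1w.png

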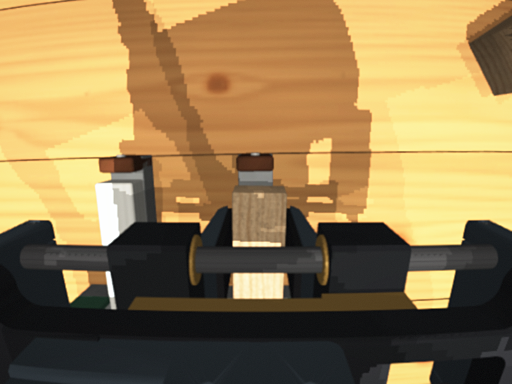

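The batten is tilting with the gripper, its free end clear of the tongue and in line with the stop (column 258 against 255). I'll go on to about 8.6°.

```bash
python3 -m creep '[{"x":-0.078,"y":-0.01,"z":-0.062,"wx":0,"wy":0.0122,"wz":0,"claw":1},{"x":-0.078,"y":-0.01,"z":-0.062,"wx":0,"wy":0.0122,"wz":0,"claw":1},{"x":-0.157,"y":-0.01,"z":-0.124,"wx":0,"wy":0.0244,"wz":0,"claw":1},{"x":-0.157,"y":-0.01,"z":-0.124,"wx":0,"wy":0.0244,"wz":0,"claw":1},{"x":-0.157,"y":-0.01,"z":-0.124,"wx":0,"wy":0.0244,"wz":0,"claw":1}]'
python3 - <<'E'
from h import *
off,s,sz=(170,100),5,(150,110)
f=imaging.grab_frame("scene");a=f["pixels"][off[1]:off[1]+sz[1],off[0]:off[0]+sz[0]]
cv2.imwrite("pics/t2.png",cv2.resize(a,None,fx=s,fy=s,interpolation=cv2.INTER_CUBIC))
print(observe()["tcp_pos"],observe()["ft_force"],observe()["eef_rot"])
E
```

```text
time: 5.03
tcp_pos: [0.6137, 0.299, 0.2421]
eef_rot: [-180.0, -8.6, -178.5]
ft_force: [-1.2, 0.2, 0.4]
finger_gap: 0.35
[0.61354359 0.299059   0.24202998] [-0.23618183 -0.78698582 -0.81728344] [-179.98386297   -8.56379986 -178.53888813]
```

View pics/t2.png

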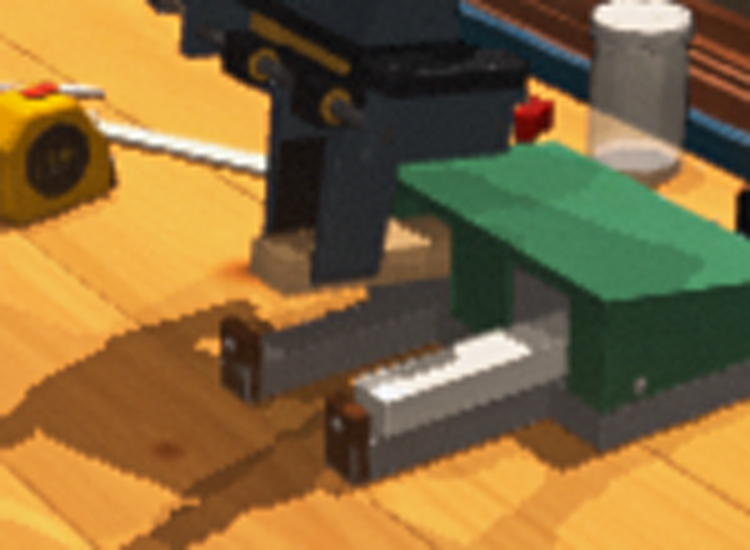

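The free end is well above the stop and the force is near zero. Now I'll draw it out along the slope.

```bash
python3 -m creep '[{"x":0.1,"y":0,"z":0,"wx":0,"wy":0,"wz":0,"claw":1},{"x":0.22,"y":0,"z":0,"wx":0,"wy":0,"wz":0,"claw":1},{"x":0.35,"y":0,"z":0,"wx":0,"wy":0,"wz":0,"claw":1},{"x":0.48,"y":0,"z":0,"wx":0,"wy":0,"wz":0,"claw":1},{"x":0.6,"y":0,"z":0,"wx":0,"wy":0,"wz":0,"claw":1},{"x":0.7,"y":0,"z":0,"wx":0,"wy":0,"wz":0,"claw":1},{"x":0.7,"y":0,"z":0,"wx":0,"wy":0,"wz":0,"claw":1}]'
python3 - <<'E'
from h import *
off,s,sz=(170,100),5,(150,110)
f=imaging.grab_frame("scene");a=f["pixels"][off[1]:off[1]+sz[1],off[0]:off[0]+sz[0]]
cv2.imwrite("pics/t3.png",cv2.resize(a,None,fx=s,fy=s,interpolation=cv2.INTER_CUBIC))
print(observe()["tcp_pos"],observe()["ft_force"],observe()["eef_rot"])
E
```

```text
time: 5.67
tcp_pos: [0.543, 0.2974, 0.2532]
eef_rot: [-180.0, -8.6, -178.5]
ft_force: [0.3, 0.1, -0.8]
finger_gap: 0.35
[0.54415557 0.29742695 0.25325766] [ 0.34677352 -1.00652918 -1.02477527] [-179.99601293   -8.60226345 -178.49845345]
```

View pics/t3.png

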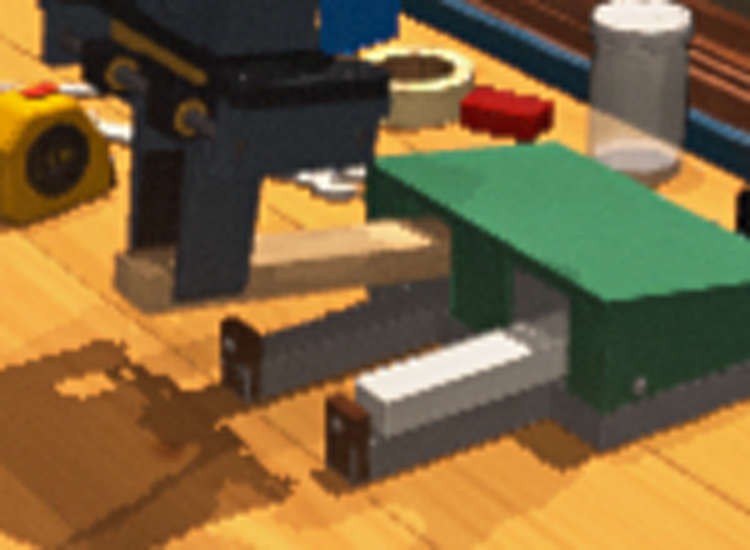

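```bash
python3 -m creep '[{"x":0.12,"y":0,"z":0,"wx":0,"wy":0,"wz":0,"claw":1},{"x":0.28,"y":0,"z":0,"wx":0,"wy":0,"wz":0,"claw":1},{"x":0.44,"y":0,"z":0,"wx":0,"wy":0,"wz":0,"claw":1},{"x":0.6,"y":0,"z":0,"wx":0,"wy":0,"wz":0,"claw":1},{"x":0.72,"y":0,"z":0,"wx":0,"wy":0,"wz":0,"claw":1},{"x":0.8,"y":0,"z":0,"wx":0,"wy":0,"wz":0,"claw":1},{"x":0.8,"y":0,"z":0,"wx":0,"wy":0,"wz":0,"claw":1}]'
python3 - <<'E'
from h import *
f=imaging.grab_frame("scene");cv2.imwrite("pics/t4.png",f["pixels"])
f=imaging.grab_frame("top");cv2.imwrite("pics/t4t.png",f["pixels"])
goto(observe()["tcp_pos"]+[-.01,0,.08],[180,0,-178.5])
print(observe()["tcp_pos"],observe()["ft_force"])
E
```

```text
time: 6.3
tcp_pos: [0.4651, 0.2953, 0.2653]
eef_rot: [-180.0, -8.6, -178.5]
ft_force: [0.7, 0.5, -0.5]
finger_gap: 0.351
shift [ 0.2182  0.0028 -0.7761] turn [ 0.0001 -0.0477 -0.0001]
[0.46654132 0.29542065 0.26518373] [ 0.50194316 -0.57320039  0.44066105]
```

View pics/t4.png

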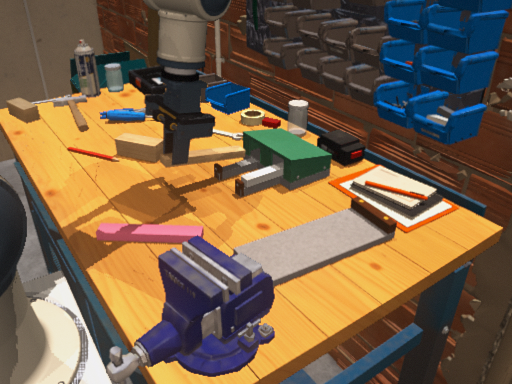

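View pics/t4t.png

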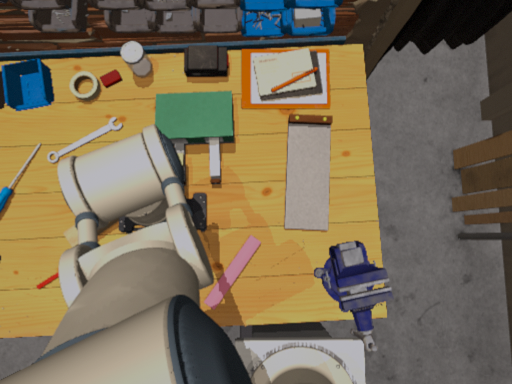

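The batten is out: in the scene view its tail (about column 243, row 153) is in front of the bin wall. I'm lifting and levelling it.

```bash
python3 -m creep '[{"x":0.06,"y":0,"z":-0.2,"wx":0,"wy":0,"wz":0,"claw":1},{"x":0.12,"y":0,"z":-0.4,"wx":0,"wy":0,"wz":0,"claw":1},{"x":0.17,"y":0,"z":-0.6,"wx":0,"wy":-0.016,"wz":0,"claw":1},{"x":0.2,"y":0,"z":-0.75,"wx":0,"wy":-0.032,"wz":0,"claw":1},{"x":0.22,"y":0,"z":-0.776,"wx":0,"wy":-0.0477,"wz":0,"claw":1},{"x":0.22,"y":0,"z":-0.776,"wx":0,"wy":-0.0477,"wz":0,"claw":1}]'
python3 - <<'E'
from h import *
goto([.486,-.026,.34],[180,0,177])
E
```

```text
time: 6.9
tcp_pos: [0.4564, 0.2952, 0.3465]
eef_rot: [179.9, 0.3, -178.5]
ft_force: [0.5, -0.1, 0.3]
finger_gap: 0.348
shift [-0.2129 -3.2189  0.0623] turn [0.0004 0.0014 0.0248]
```

```bash
python3 -m creep '[{"x":-0.02,"y":-0.2,"z":0,"wx":0,"wy":0,"wz":0,"claw":1},{"x":-0.03,"y":-0.45,"z":0,"wx":0,"wy":0,"wz":0,"claw":1},{"x":-0.05,"y":-0.7,"z":0,"wx":0,"wy":0,"wz":0,"claw":1},{"x":-0.07,"y":-1,"z":0,"wx":0,"wy":0,"wz":0,"claw":1}]'
python3 -m creep '[{"x":-0.02,"y":-0.3,"z":0,"wx":0,"wy":0,"wz":0,"claw":1},{"x":-0.03,"y":-0.55,"z":0,"wx":0,"wy":0,"wz":0,"claw":1},{"x":-0.05,"y":-0.8,"z":0,"wx":0,"wy":0,"wz":0,"claw":1},{"x":-0.07,"y":-1,"z":0,"wx":0,"wy":0,"wz":0,"claw":1}]'
python3 -m creep '[{"x":-0.02,"y":-0.3,"z":0,"wx":0,"wy":0,"wz":0.01,"claw":1},{"x":-0.03,"y":-0.55,"z":0,"wx":0,"wy":0,"wz":0.02,"claw":1},{"x":-0.05,"y":-0.8,"z":0,"wx":0,"wy":0,"wz":0.0248,"claw":1},{"x":-0.07,"y":-0.95,"z":0,"wx":0,"wy":0,"wz":0.0248,"claw":1},{"x":-0.07,"y":-1,"z":0,"wx":0,"wy":0,"wz":0.0248,"claw":1}]'
python3 - <<'E'
from h import *
goto([.486,-.026,.27],[180,0,177])
cv2.imwrite("pics/m1.png",imaging.grab_frame("scene")["pixels"])
cv2.imwrite("pics/m1w.png",imaging.grab_frame("wrist")["pixels"])
E
```

```text
time: 7.23
tcp_pos: [0.4659, 0.1946, 0.3445]
eef_rot: [180.0, -0.2, -178.5]
ft_force: [-0.1, -0.1, 0.1]
finger_gap: 0.352
time: 7.57
tcp_pos: [0.4754, 0.0936, 0.3446]
eef_rot: [180.0, -0.2, -178.6]
ft_force: [0.7, 0.9, -0.2]
finger_gap: 0.347
time: 7.98
tcp_pos: [0.4853, -0.0067, 0.3446]
eef_rot: [180.0, -0.1, 176.9]
ft_force: [-0.1, 0.2, -0.2]
finger_gap: 0.348
shift [-0.0189 -0.193   0.7458] turn [ 0.0001 -0.0008 -0.0007]
```

View pics/m1.png

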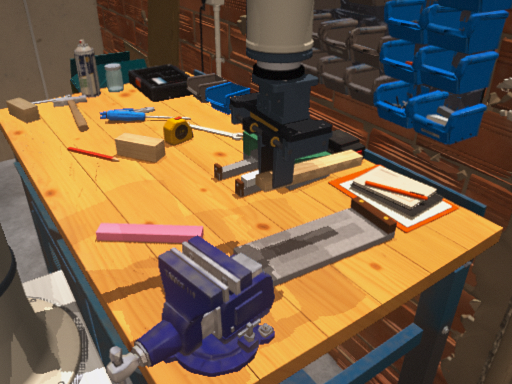

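View pics/m1w.png

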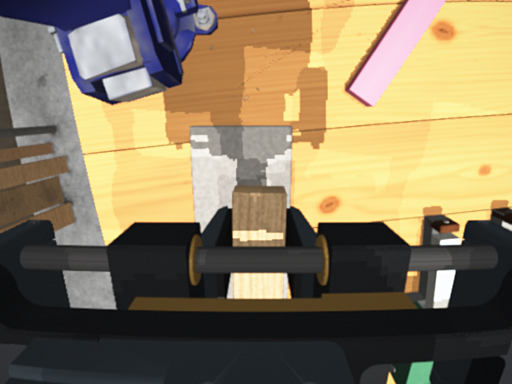

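The batten sits in the grip as before and is level over the board. I'm lowering it.

```bash
python3 -m creep '[{"x":-0.01,"y":-0.1,"z":0.2,"wx":0,"wy":0,"wz":0,"claw":1},{"x":-0.02,"y":-0.19,"z":0.5,"wx":0,"wy":0,"wz":0,"claw":1},{"x":-0.02,"y":-0.19,"z":0.8,"wx":0,"wy":0,"wz":0,"claw":1},{"x":-0.02,"y":-0.19,"z":1,"wx":0,"wy":0,"wz":0,"claw":1},{"x":-0.02,"y":-0.19,"z":1,"wx":0,"wy":0,"wz":0,"claw":1}]'
python3 -m creep '[{"x":0,"y":0,"z":0.08,"wx":0,"wy":0,"wz":0,"claw":1},{"x":0,"y":0,"z":0.16,"wx":0,"wy":0,"wz":0,"claw":1},{"x":0,"y":0,"z":0.22,"wx":0,"wy":0,"wz":0,"claw":1},{"x":0,"y":0,"z":0.22,"wx":0,"wy":0,"wz":0,"claw":1},{"x":0,"y":0,"z":0.22,"wx":0,"wy":0,"wz":0,"claw":1}]'
python3 - <<'E'
from h import *
goto([.486,-.026,.2138],[180,0,177])
off,s,sz=(220,140),4,(190,150)
f=imaging.grab_frame("scene");a=f["pixels"][off[1]:off[1]+sz[1],off[0]:off[0]+sz[0]]
cv2.imwrite("pics/m2.png",cv2.resize(a,None,fx=s,fy=s,interpolation=cv2.INTER_CUBIC))
E
```

```text
time: 8.5
tcp_pos: [0.4843, -0.0225, 0.2419]
eef_rot: [179.9, -0.4, 177.0]
ft_force: [-2.1, 0.5, -0.1]
finger_gap: 0.351
time: 8.92
tcp_pos: [0.4854, -0.0233, 0.2234]
eef_rot: [-180.0, -0.0, 177.0]
ft_force: [0.0, 0.3, -0.4]
finger_gap: 0.348
shift [-0.0075 -0.0267  0.0962] turn [-0.     -0.0002  0.0001]
```

View pics/m2.png

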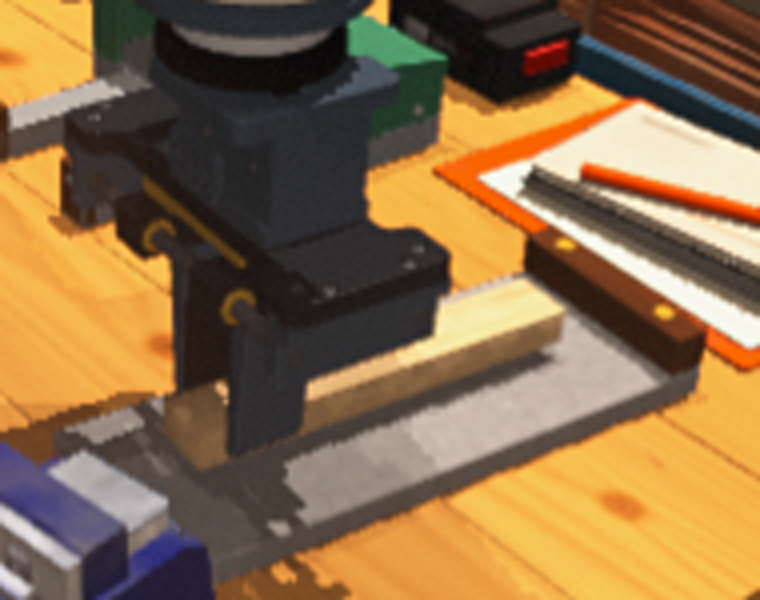

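```bash
python3 -m creep '[{"x":-0.01,"y":-0.03,"z":0.03,"wx":0,"wy":0,"wz":0,"claw":1},{"x":-0.01,"y":-0.03,"z":0.06,"wx":0,"wy":0,"wz":0,"claw":1},{"x":-0.01,"y":-0.03,"z":0.075,"wx":0,"wy":0,"wz":0,"claw":1},{"x":-0.01,"y":-0.03,"z":0.075,"wx":0,"wy":0,"wz":0,"claw":1},{"x":-0.01,"y":-0.03,"z":0.075,"wx":0,"wy":0,"wz":0,"claw":1}]'
```

```text
time: 9.38
tcp_pos: [0.4861, -0.0265, 0.2156]
eef_rot: [-180.0, -0.1, 177.0]
ft_force: [0.3, 1.0, -0.8]
finger_gap: 0.352
```

```bash
python3 -m creep '[{"x":0,"y":0,"z":0.01,"wx":0,"wy":0,"wz":0,"claw":1},{"x":0,"y":0,"z":0.02,"wx":0,"wy":0,"wz":0,"claw":1},{"x":0,"y":0,"z":0.02,"wx":0,"wy":0,"wz":0,"claw":1},{"x":0,"y":0,"z":0.02,"wx":0,"wy":0,"wz":0,"claw":1}]'
```

```text
time: 9.72
tcp_pos: [0.4862, -0.0265, 0.2137]
eef_rot: [-180.0, -0.0, 177.0]
ft_force: [-0.1, -1.4, 2.5]
finger_gap: 0.35
```

The force has risen to 2.5 N, so it has touched the board. I'm releasing.

```bash
python3 -m creep '[{"x":0,"y":0,"z":0,"wx":0,"wy":0,"wz":0,"claw":0},{"x":0,"y":0,"z":0,"wx":0,"wy":0,"wz":0,"claw":-0.3},{"x":0,"y":0,"z":0,"wx":0,"wy":0,"wz":0,"claw":-0.3},{"x":0,"y":0,"z":0,"wx":0,"wy":0,"wz":0,"claw":-0.3},{"x":0,"y":0,"z":0,"wx":0,"wy":0,"wz":0,"claw":-0.3},{"x":0,"y":0,"z":0,"wx":0,"wy":0,"wz":0,"claw":-0.3}]'
python3 -m creep '[{"x":0,"y":0,"z":-0.1,"wx":0,"wy":0,"wz":0,"claw":-0.3},{"x":0,"y":0,"z":-0.3,"wx":0,"wy":0,"wz":0,"claw":-0.3},{"x":0,"y":0,"z":-0.6,"wx":0,"wy":0,"wz":0,"claw":-0.3},{"x":0,"y":0,"z":-1,"wx":0,"wy":0,"wz":0,"claw":-0.3},{"x":0,"y":0,"z":-1,"wx":0,"wy":0,"wz":0,"claw":-0.3}]'
python3 -m creep '[{"x":0.3,"y":0.4,"z":-0.2,"wx":0,"wy":0,"wz":0,"claw":-0.3},{"x":0.6,"y":0.8,"z":-0.4,"wx":0,"wy":0,"wz":0,"claw":-0.3},{"x":0.6,"y":1,"z":-0.4,"wx":0,"wy":0,"wz":0,"claw":-0.3},{"x":0.6,"y":1,"z":-0.4,"wx":0,"wy":0,"wz":0,"claw":-0.3}]'
python3 -m creep '[{"x":0.1,"y":0.4,"z":-0.2,"wx":0,"wy":0,"wz":0,"claw":-0.3},{"x":0.2,"y":0.8,"z":-0.3,"wx":0,"wy":0,"wz":0,"claw":-0.3},{"x":0.2,"y":1,"z":-0.3,"wx":0,"wy":0,"wz":0,"claw":-0.3},{"x":0.2,"y":1,"z":-0.3,"wx":0,"wy":0,"wz":0,"claw":-0.3}]'
python3 - <<'E'
from h import *
f=imaging.grab_frame("scene");cv2.imwrite("pics/e1.png",f["pixels"])
f=imaging.grab_frame("top")
for q in ["batten_centre","alu_centre"]:
  for d in models.regions_of("top",q):
    m=d["region"].astype(np.uint8);r=cv2.minAreaRect(cv2.findNonZero(m));p=cv2.boxPoints(r)
    w=toworld(f,p,.034 if q[0]=="b" else .039);print(q,round(d["conf"],2),w[:,:2].round(4).tolist(),w.mean(0).round(4))
off,s,sz=(140,80),3.7,(210,160)
a=f["pixels"][off[1]:off[1]+sz[1],off[0]:off[0]+sz[0]]
a=cv2.resize(a,None,fx=s,fy=s,interpolation=cv2.INTER_CUBIC)
draw(f,a,box((.5547,-.0298),-3,.27,.11,0,.015),s,np.array(off),(0,255,255))
cv2.imwrite("pics/e1t.png",a)
E
```

```text
time: 10.22
tcp_pos: [0.4861, -0.0265, 0.2136]
eef_rot: [-180.0, -0.1, 177.0]
ft_force: [-1.1, -0.0, 0.2]
finger_gap: 0.646
time: 10.63
tcp_pos: [0.4875, -0.0266, 0.3199]
eef_rot: [-179.9, 0.4, 177.0]
ft_force: [2.7, -0.8, 0.4]
finger_gap: 0.648
time: 10.97
tcp_pos: [0.429, 0.081, 0.356]
eef_rot: [179.9, 0.0, 177.2]
ft_force: [1.8, -0.5, 0.3]
finger_gap: 0.647
time: 11.3
tcp_pos: [0.4165, 0.1808, 0.3853]
eef_rot: [179.9, 0.1, 177.2]
ft_force: [-0.4, -0.8, -0.1]
finger_gap: 0.653
batten_centre 0.71 [[0.4565, -0.0049], [0.6565, -0.0169], [0.6548, -0.0535], [0.4549, -0.0406]] [ 0.5557 -0.029   0.034 ]
batten_centre 0.63 [[0.2467, 0.2324], [0.3596, 0.1557], [0.3398, 0.126], [0.2275, 0.2029]] [0.2934 0.1793 0.034 ]
alu_centre 0.62 [[0.6533, 0.22], [0.6531, 0.1923], [0.5664, 0.192], [0.5666, 0.2194]] [0.6098 0.206  0.039 ]
```

View pics/e1.png

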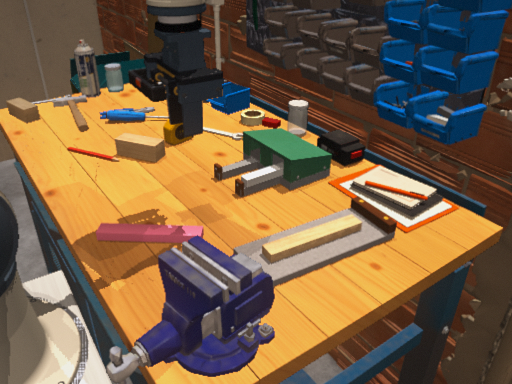

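View pics/e1t.png

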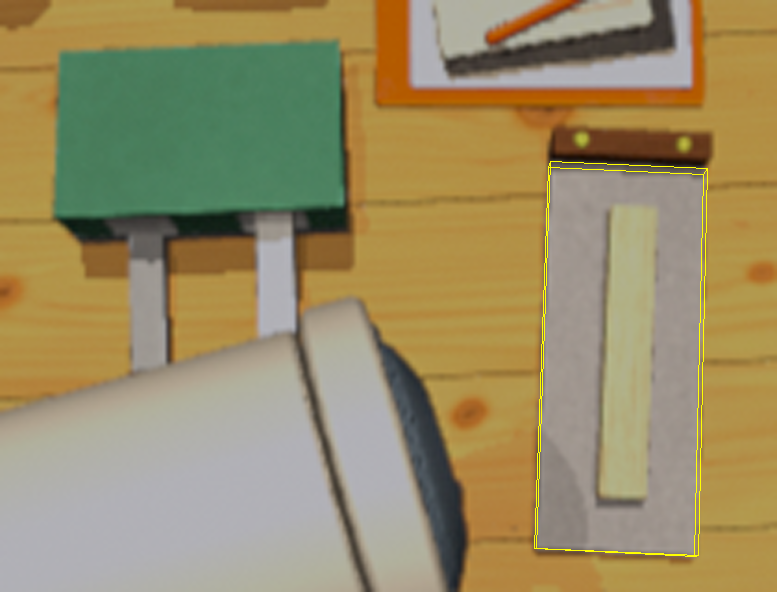

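The batten lies at (0.556, -0.029), within about 1 mm of the bed centre and parallel to the board. The scene view shows the aluminium bar still at (262,176), where it began. The arm is clear, so I'm handing in.

```bash
python3 -c "
from plant import ctrl
print(ctrl.hand_in())"
```

```text
the job is handed in; nothing more can be done
None
```

I gripped the pine batten near its free end, tilted it to about 8.6° and drew it about 150 mm along its slope, out through its slot. I then levelled it, laid it on the sawing board and released it. I handed the job in with the arm clear, and the clock read about 11.4 s.

- **Batten:** in the last top picture its centre measured (0.556, -0.029). The bed centre measured (0.555, -0.030), so it is about 1 mm off, within about 1° of the board's length and flat.
- **Forces:** the highest wrist force I read was about 8 N, while the fingers closed on the batten.
- **Aluminium bar:** in the scene picture it sits where it began. In the top picture the arm hid its free end, so I could not check that end numerically there.
- **Offset:** the arm first stopped about 3–4 mm from my planned grasp point. That left an overlap of about 11 mm on the batten instead of 15–16 mm. The grip held, and I corrected the sideways offset during the lift.

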